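# Unmould the marzipan beehive and stir it into the sugared almonds

### The arm

A 7-joint arm with a two-finger parallel gripper is mounted at the origin on the work surface. World frame = base frame: x ahead of the robot, y to its left, z up, the work surface at z = 0. Lengths are in m, angles in rad, forces in N, time in s.
With the tool pointing down it reaches from about 0.4 to 0.9 m from the base axis. Payload 5.6 kg.
Tool frame: the origin (TCP) lies at the centre of the arm's flange, where the gripper is bolted on; the fingertips stand 190 mm ahead of it and the grasp point (between the pads) lies 171 mm ahead of it; z points along the fingers, y is the line along which they close (so a half turn about z gives the same grasp; the last joint's range is limited). The gripper opens to 92 mm and grips with 3 to 60 N. Pads are 20 mm wide; open, the fingers measure 128 mm over their backs; the gripper's body (75 mm by 189 mm) begins 69 mm behind the grasp point.
Start: joints at [1.057, 0.468, -0.012, 1.603, 0.006, 1.071, -0.056], TCP at [0.295, -0.579, 0.405] pointing down, gripper open.
Joint ranges: [-2.53, 2.53], [-0.31, 2.02], [-1.57, 1.55], [0.28, 2.44], [-1.29, 4.43], [0.15, 1.84], [-2.92, 2.92]. Speed limits (rad/s): [2.57, 2.57, 3.14, 3.14, 3.14, 3.14, 3.14].

### API

Orientations are given as [roll, pitch, yaw] about the fixed x, y, z axes, in that order (R = Rz(yaw) Ry(pitch) Rx(roll)).
In Python, from plant import env, optics gives the robot as it stands.
- The arm moves only by the tool arm_command, never from a script. Its argument "moves" is a list of rows, each a list of 4 numbers: the shift along the tool's x, y, z scaled (see below), then the turn about the tool's z scaled (see below). A call has 1 to 20 rows; each row shifts and turns the commanded pose from where the row before left it, along the tool's axes as they then stand; what a row does not reach is not made up. The controller multiplies each number of a shift by 40 mm and each number of a turn by 360 degrees. A row lasts 1/12 s, in which the tool goes at most 41.7 mm and 7.16 degrees, less where a joint would pass 70% of its speed; a pose out of reach is approached as far as the arm can. A call with a number of a shift or a turn outside -1 to 1 is refused whole. A call with a gripper value outside its range is refused whole. "jaw" is the closure, from 0 (fully open) to 1 (shut), set as the call begins (left out, the last holds). The fingers move at their own pace and stop on an object; "newtons" is the grip in N (left out, the last holds). Time passes only in rows, so rows that do not move let the fingers close. It gives the time, the measured TCP pose, the force, the opening and the grip force at its end, in the units of the state.
- env.get_obs(): the state, without advancing time (a new reading comes with each control period).
- optics.capture(name): name is "side" or "top" or "wrist"; returns a dict with "frame" (420x560x3 uint8, red, green, blue), "mtx" (3x3 intrinsics, pixels), "k1" (the pictures are not rectified: a ray, as slopes to the right and down, at radius r is drawn at 1 + k1 r^2 times it, then the intrinsics apply), "R" (3x3) and "t" (3): a world point X has camera coordinates R X + t. Camera axes: x right, y down, z forward; pixel columns grow to the right and rows downward; lengths in m; the calibration is good to about 2 mm. A picture is of the moment at which its call begins. There is no depth.
- env.job_done(): hands the job in; it is judged then, once.
The state is a dict: "t": time; "qpos": joint angles; "dq": joint speeds; "tau": joint torques, N m; "eef_pos": TCP position; "eef_rot": TCP orientation; "contact_force": force on the tool from outside, world axes, zero at the start; "moment": the same for the moment, N m; "opening": finger opening in m; "gripper_force": force on a finger pad.
Only numpy, scipy, OpenCV 4.12 (cv2) and the standard library are available. Lean on these libraries where they do the work, as an engineer would, in place of code of your own. Each camera call takes 0.05 s, during which the arm holds its last target. There are 200 camera calls.

### The job

Lift the tall marzipan beehive out of the mould and put it into the steel bowl with the sugared almonds. Then take the wooden pestle and, with its foot down on or just above the bowl's floor, stir it in: begin on the side of the bowl's handle and go two full rounds anticlockwise (seen from above) about the bowl's middle, in circles some 6 cm across, back to the handle side. Spill nothing, stand the pestle upright on its round wooden coaster again, and leave the flat discs in the mould and the other marzipan where they are.

Things in the scene. Friction and masses are not known exactly. Their poses are not given: they have to be found in the camera images.
- beehive: the beehive: the only tall piece in the mould, cream marzipan, round, 33 mm across and 43 mm tall, straight-sided to 28 mm then domed. Origin: centre of its underside, z up. At the start it stands 12 mm deep in one of the three cavities, so that 31 mm stand out above the mould's top; weighs 25 to 50 g.
- beehive_centre (a point): point on the beehive's axis 20 mm above its underside.
- mould: dark green mould plate, 64 (x) x 180 (y) x 18 mm, fixed. Origin: centre of its underside. Three round cavities 36 mm wide and 12 mm deep at y = -55, 0 and +55 mm; one holds the beehive, two hold flat discs. Which is which varies.
- disc_a: flat round marzipan disc, 33 mm across, 10.5 mm thick, sunk in a cavity of the mould below its top face; stays there.
- disc_b: a second disc, the same.
- bowl: round steel mixing bowl, fixed: 190 mm across at the rim, 60 mm high, walls 4 mm, flat inner floor 156 mm across and 6 mm above the table. Origin: centre of its underside, z up. Its +x axis points to its only handle, a wire loop that reaches 124 mm from the centre, at rim height.
- bowl_floor (a point): centre of the bowl's inner floor, same axes as the bowl (+x to the handle).
- pestle: wooden stirring pestle, 148 mm tall, round: flat foot 22 mm across (up to 22 mm), neck 14 mm across, handle 18 mm across from 95 to 142 mm up. Stands upright on the tile at the start. Origin: centre of the underside of its foot, z up to the handle. Loose, 50 to 100 g.
- tile: round wooden coaster for the pestle, 92 mm across, 8 mm thick, fixed. Origin: centre of its underside.
- almond0: sugared almond, cream, a bean 28 mm long and 18 mm thick, loose in the bowl. Origin: its centre; x along its length.
- almond1: sugared almond, cream, a bean 28 mm long and 18 mm thick, loose in the bowl. Origin: its centre; x along its length.
- almond2: sugared almond, cream, a bean 28 mm long and 18 mm thick, loose in the bowl. Origin: its centre; x along its length.
- almond3: sugared almond, cream, a bean 28 mm long and 18 mm thick, loose in the bowl. Origin: its centre; x along its length.
- almond4: sugared almond, cream, a bean 28 mm long and 18 mm thick, loose in the bowl. Origin: its centre; x along its length.
- almond5: sugared almond, cream, a bean 28 mm long and 18 mm thick, loose in the bowl. Origin: its centre; x along its length.
- elephant_a: small marzipan elephant, 44 mm wide, 60 mm tall, bystander. Origin: centre of its underside.
- elephant_b: a second such elephant, bystander.
- slab: slab of marzipan, 75 x 140 x 45 mm, bystander. Origin: centre of its underside.
- marzipan_stub: stub of marzipan, upright, 32 mm across, 26 mm tall, bystander. Origin: centre of its underside.

How it is judged:
On the way, in this order (a step that is already met when the one before it is completed fails the run):
1. the marzipan beehive is in the bowl and let go (horizontal distance between beehive_centre and bowl_floor below 0.08 m and z of beehive_centre in the frame of bowl_floor between 0 and 0.05 m and contact force between beehive and the fingers below 0.1 N and linear speed of beehive below 0.05 m/s), for 0.2 s.
2. stirring, round 1: foot of the pestle down among the almonds on the handle side of the bowl (x of pestle in the frame of bowl_floor above 0.014 m and y of pestle in the frame of bowl_floor between -0.014 and 0.014 m and z of pestle in the frame of bowl_floor below 0.013 m), for 0.04 s.
3. stirring, round 1: a quarter turn anticlockwise on from the handle (y of pestle in the frame of bowl_floor above 0.014 m and x of pestle in the frame of bowl_floor between -0.014 and 0.014 m and z of pestle in the frame of bowl_floor below 0.013 m), for 0.04 s.
4. stirring, round 1: on the side opposite the handle (x of pestle in the frame of bowl_floor below -0.014 m and y of pestle in the frame of bowl_floor between -0.014 and 0.014 m and z of pestle in the frame of bowl_floor below 0.013 m), for 0.04 s.
5. stirring, round 1: three quarters of the way round (y of pestle in the frame of bowl_floor below -0.014 m and x of pestle in the frame of bowl_floor between -0.014 and 0.014 m and z of pestle in the frame of bowl_floor below 0.013 m), for 0.04 s.
6. stirring, round 2: foot of the pestle down among the almonds on the handle side of the bowl (all of step 2), for 0.04 s.
7. stirring, round 2: a quarter turn anticlockwise on from the handle (all of step 3), for 0.04 s.
8. stirring, round 2: on the side opposite the handle (all of step 4), for 0.04 s.
9. stirring, round 2: three quarters of the way round (all of step 5), for 0.04 s.
10. stirring, round 2: foot of the pestle down among the almonds on the handle side of the bowl (all of step 6), for 0.04 s.
At the end, for the whole second after the job is handed in: Beehive and all six almonds in the bowl (within 80 mm of its middle, under 50 mm above its floor); of almonds 0 and 3, 1 and 4, 2 and 5 at least one of each two has moved over 10 mm; pestle at rest on the coaster, upright within 0.1 rad and 34 mm of its centre (horizontal distance between each of beehive_centre, almond0, almond1, almond2, almond3, almond4, almond5 and bowl_floor below 0.08 m and z of beehive_centre in the frame of bowl_floor between 0 and 0.05 m and z of almond0 in the frame of bowl_floor between 0 and 0.05 m and z of almond1 in the frame of bowl_floor between 0 and 0.05 m and z of almond2 in the frame of bowl_floor between 0 and 0.05 m and z of almond3 in the frame of bowl_floor between 0 and 0.05 m and z of almond4 in the frame of bowl_floor between 0 and 0.05 m and z of almond5 in the frame of bowl_floor between 0 and 0.05 m and distance of any of almond0, almond3 from where it was at the start of the episode above 0.01 m and distance of any of almond1, almond4 from where it was at the start of the episode above 0.01 m and distance of any of almond2, almond5 from where it was at the start of the episode above 0.01 m and angle between pestle's own z axis and vertical below 0.1 rad and horizontal distance between pestle and tile below 0.034 m and z of pestle in the frame of tile between 0.004 and 0.013 m and linear speed of pestle below 0.02 m/s); the robot touches nothing.
It fails at once if one of the two flat discs is moved from its cavity (distance of any of disc_a, disc_b from where it was at the start of the episode above 0.012 m).
It fails at once if a figure, the slab or the stub of marzipan is pushed more than 25 mm or knocked over (distance of any of elephant_a, elephant_b, slab, marzipan_stub from where it was at the start of the episode above 0.025 m or angle between any of elephant_a, elephant_b, slab, marzipan_stub's own z axis and vertical above 0.5 rad).
It also fails if it takes over 72 s, if anything falls off the work surface, if the arm or the gripper's body presses on something with over 40 N, if the wrist force passes 120 N, or if a joint passes its speed limit or range.

## Working session

There is one attempt and no reset: what is moved stays moved. The work goes in short steps, Python scripts to look and compute and a tool call to move; the robot and the scene stay as the last step left them, time stands still between calls to the robot, and variables do not carry over. Pictures are saved under pics/ and viewed, at most 12 in all, crops included, and the job is handed in when it is done.

Besides the shell and the picture viewer there is one more tool, called after "Call:" as name([rows], argument=value, ...), one row to a line, values as JSON. arm_command: Moves the arm, as the interface text tells. Its arguments: {"type":"object","properties":{"moves":{"type":"array"},"jaw":{"type":"number"},"newtons":{"type":"number"}},"required":["moves"]}

```bash
mkdir -p pics; ls; python3 - <<'E'
from plant import env, optics
import cv2,pickle
for n in("top","side"):
    c=optics.capture(n); pickle.dump(c,open(n+'.pkl','wb'))
    print(n,c['mtx'],c['k1'],c['R'],c['t'])
    cv2.imwrite(f'pics/{n}0.png',cv2.resize(c['frame'][:,:,::-1],(800,600),interpolation=cv2.INTER_CUBIC))
o=env.get_obs();print(o)
E
```

```text
pics
top [[393.9915888    0.         272.10147093]
 [  0.         393.9915888  206.81804908]
 [  0.           0.           1.        ]] -0.027426230805698365 [[ 0.02003575 -0.99974714 -0.01020926]
 [-0.99362593 -0.01877801 -0.11115259]
 [ 0.11093277  0.01237121 -0.99375091]] [0.00827675 0.6159537  0.87446171]
side [[428.58597783   0.         280.66771815]
 [  0.         428.58597783 208.08177508]
 [  0.           0.           1.        ]] -0.02370291517379643 [[ 0.99862989 -0.05064881 -0.01315435]
 [-0.04239301 -0.6356618  -0.77080277]
 [ 0.03067853  0.77030434 -0.63693803]] [-0.60170637  0.06387542  1.2417861 ]
{'t': 0.1, 'qpos': array([ 1.05697416,  0.46829863, -0.01156862,  1.60349876,  0.00605325,
        1.07138726, -0.05628113]), 'dq': array([ 0.00113138, -0.00253305,  0.00089392, -0.0016913 ,  0.00042341,
       -0.00051695, -0.00235093]), 'tau': array([ 1.32304849e-03, -5.21647739e+01, -1.25292313e-02, -2.44366568e+01,
       -5.67860983e-02,  1.40414402e-02,  6.45514660e-05]), 'eef_pos': array([ 0.29469499, -0.57912204,  0.40384275]), 'eef_rot': array([-3.14004248e+00,  1.75270050e-04,  4.70771560e-01]), 'contact_force': array([0.37482846, 0.06114369, 0.15697184]), 'moment': array([-0.0456186 , -0.02896782,  0.05026165]), 'gripper_force': 0.0, 'opening': 0.0916983028003522}
```

View pics/top0.png

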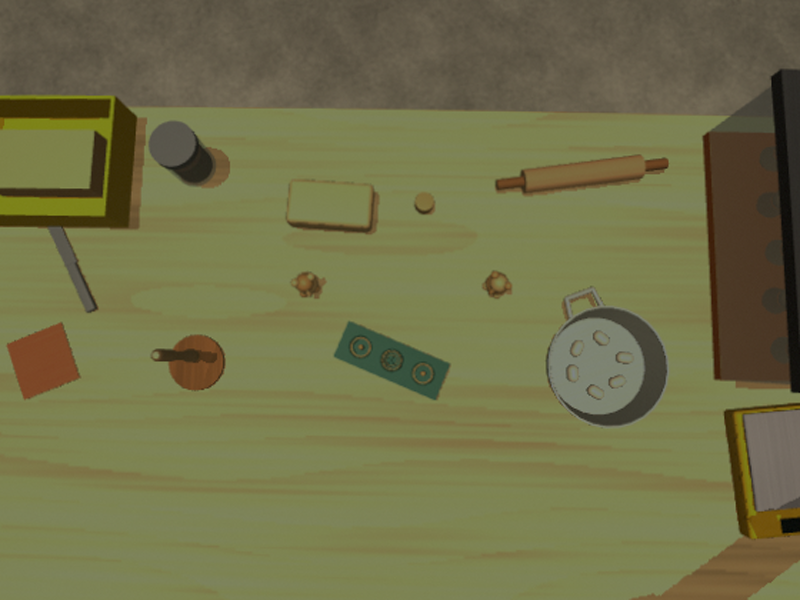

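View pics/side0.png

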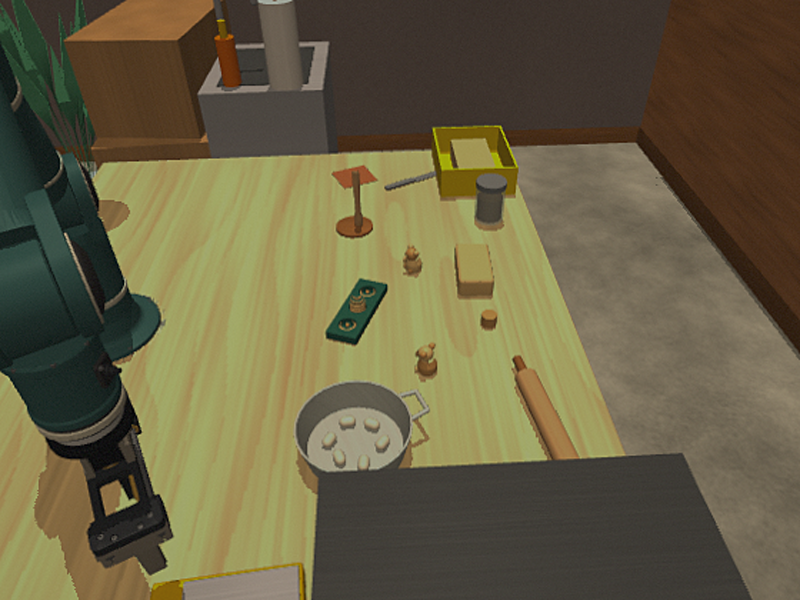

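The mould's middle cavity holds the beehive (top view 391,359 in the 800-px picture). The bowl is at (607,366) with its handle at (580,292), and the tile is at (196,362) with the pestle on it. I'll enlarge these for accuracy.

```bash
cat > h.py <<'E'
import numpy as np,cv2,pickle
def ray(c,uv):
    p=cv2.undistortPoints(np.array(uv,float).reshape(-1,1,2),c['mtx'],np.array([c['k1'],0,0,0.]))[:,0]
    R,t=np.array(c['R']),np.array(c['t'])
    return -R.T@t, np.c_[p,np.ones(len(p))]@R
def onz(c,uv,z):
    o,d=ray(c,uv); return o+d*((z-o[2])/d[:,2])[:,None]
def proj(c,X):
    r,_=cv2.Rodrigues(np.array(c['R']))
    return cv2.projectPoints(np.array(X,float).reshape(-1,1,3),r,np.array(c['t'],float),c['mtx'],np.array([c['k1'],0,0,0.]))[0][:,0]
def ld(n): return pickle.load(open(n+'.pkl','rb'))
E
python3 - <<'E'
from h import *
t,s=ld('top'),ld('side')
def crop(c,u,v,w=100,h=75): return cv2.resize(c['frame'][v:v+h,u:u+w,::-1],(400,300),interpolation=cv2.INTER_CUBIC)
a=np.vstack([np.hstack([crop(t,375,196,133,100),crop(t,90,215)]),np.hstack([crop(t,225,215),crop(s,215,185)])])
cv2.imwrite('pics/crops.png',np.clip(a*1.5,0,255))
E
```

```text
[ WARN:0@0.054] global loadsave.cpp:1063 imwrite_ Unsupported depth image for selected encoder is fallbacked to CV_8U.
```

View pics/crops.png

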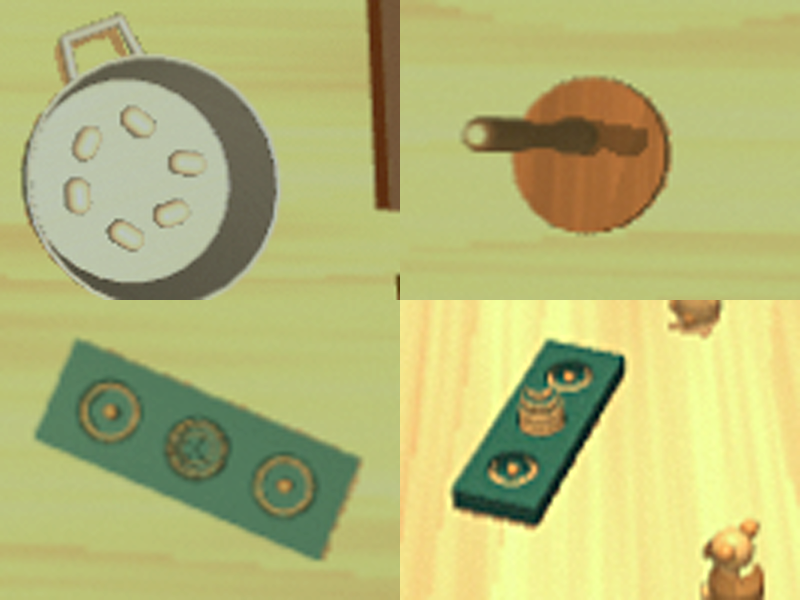

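```bash
cat > m.py <<'E'
from h import *
from scipy.optimize import least_squares
t,s=ld('top'),ld('side')
def px(p,u0,v0,sc): return (np.array(p,float)+.5)/sc-.5+[u0,v0]
rim=px([[23,182],[278,182],[150,55]],375,196,3)
a=np.linspace(0,2*np.pi,721)
def circ(c,r,z): return np.c_[c[0]+r*np.cos(a),c[1]+r*np.sin(a),0*a+z]
def f(c):
    P=proj(t,circ(c,.095,.06)); return [P[:,0].min()-rim[0,0],P[:,0].max()-rim[1,0],P[:,1].min()-rim[2,1]]
r=least_squares(f,[.55,-.4]);b=r.x;print('bowl',b,r.fun)
fl=px([[229,180],[130,78],[130,283]],375,196,3)
def g(c):
    P=proj(t,circ(c,.078,.006));return [P[:,0].max()-fl[0,0],P[:,1].min()-fl[1,1],P[:,1].max()-fl[2,1]]
r=least_squares(g,b);print('bowl from floor',r.x,r.fun)
h=onz(t,px([92,28],375,196,3),.06)[0];d=h[:2]-b;print('handle',h,np.hypot(*d),np.arctan2(d[1],d[0]))
al=onz(t,px([[138,121],[187,163],[171,213],[126,235],[77,195],[87,143]],375,196,3),.015);print('almonds rel',(al[:,:2]-b).round(3).tolist())
print('tile',onz(t,px([189.5,154.5],90,215,4),.008),'pestle',onz(t,px([78,134],90,215,4),.156))
m=onz(t,px([[78,40],[360,160],[322,258],[36,138]],225,215,4),.018);print('mould',m.mean(0),np.linalg.norm(np.diff(m,axis=0),axis=1));e=m[0]-m[1];print('yaw',np.arctan2(e[1],e[0])-np.pi/2)
d=onz(t,px([[110,112],[285,185]],225,215,4),.015);print('discs',d,d.mean(0));e=d[0]-d[1];print(np.arctan2(e[1],e[0])-np.pi/2)
print('bee',onz(t,px([196,147],225,215,4),.045))
# side check: expected positions
X=d.mean(0);print('side crop bee z.018,.049',(proj(s,[[*X[:2],.018],[*X[:2],.049]])-[215,185]+.5)*4-.5)
E
python3 m.py
```

```text
bowl [ 0.50807213 -0.32017425] [-0.28819013  0.29076527 -0.00656837]
bowl from floor [ 0.51018426 -0.32401861] [-0.00130828  0.73859334 -0.7139596 ]
handle [ 0.62256016 -0.27860862  0.06      ] 0.12179987189304894 0.34825877069208444
almonds rel [[0.048, -0.008], [0.016, -0.045], [-0.023, -0.032], [-0.04, 0.003], [-0.01, 0.041], [0.03, 0.032]]
tile [[0.50235946 0.33717399 0.008     ]] pestle [[0.51321656 0.34158725 0.156     ]]
mould [0.51267653 0.01345675 0.018     ] [0.17814249 0.06037493 0.17916453]
yaw -0.38197813975997175
discs [[ 0.53286464  0.06545042  0.015     ]
 [ 0.49267817 -0.03718448  0.015     ]] [0.5127714  0.01413297 0.015     ]
-0.3731988127535064
bee [[0.51361406 0.01468091 0.045     ]]
side crop bee z.018,.049 [[140.63056921 120.11877726]
 [138.09391911  87.43218699]]
```

```bash
cat > p.py <<'E'
# usage: p.py x y z [yawdeg] n : per-row units to target TCP from the current pose (turn first)
import sys,numpy as np
from plant import env
o=env.get_obs();p=np.array(o['eef_pos']);r=o['eef_rot'];a=list(map(float,sys.argv[1:]))
yaw=np.radians(a[3]) if len(a)>4 else r[2]
print('t',o['t'],p.round(4),np.array(r).round(4),'open',o['opening'],'F',o['contact_force'].round(2),'q7',o['qpos'][6])
print('turn total',-(yaw-r[2])/(2*np.pi))
d=np.array(a[:3])-p
T=np.array([d[0]*np.cos(yaw)+d[1]*np.sin(yaw),d[0]*np.sin(yaw)-d[1]*np.cos(yaw),-d[2]])/.04
print('total units',T.round(3),'per row',(T/a[-1]).round(4))
E
python3 p.py .513 .014 .33 50 20
```

```text
t 0.1 [ 0.2947 -0.5791  0.4038] [-3.140e+00  2.000e-04  4.708e-01] open 0.0916983028003522 F [0.37 0.06 0.16] q7 -0.0562811314111174
turn total -0.06396326811107073
total units [14.867 -5.351  1.846] per row [ 0.7434 -0.2675  0.0923]
```

Call:
arm_command([
  [0,0,0,-0.016],
  [0,0,0,-0.016],
  [0,0,0,-0.016],
  [0,0,0,-0.016],
  [0.75,-0.27,0.09,0],
  [0.75,-0.27,0.09,0],
  [0.75,-0.27,0.09,0],
  [0.75,-0.27,0.09,0],
  [0.75,-0.27,0.09,0],
  [0.75,-0.27,0.09,0],
  [0.75,-0.27,0.09,0],
  [0.75,-0.27,0.09,0],
  [0.75,-0.27,0.09,0],
  [0.75,-0.27,0.09,0],
  [0.75,-0.27,0.09,0],
  [0.75,-0.27,0.09,0],
  [0.75,-0.27,0.09,0],
  [0.75,-0.27,0.09,0],
  [0.75,-0.27,0.09,0],
  [0.75,-0.27,0.09,0],
], jaw=0, newtons=15)

```text
t: 1.77
eef_pos: [0.471, -0.099, 0.3468]
eef_rot: [-3.141, 0.0, 0.873]
contact_force: [0.0, -0.7, 0.3]
opening: 0.0919
gripper_force: 0.0
```

```bash
python3 p.py .513 .014 .33 50 5
```

```text
t 1.7667 [ 0.471  -0.099   0.3468] [-3.1414e+00  3.0000e-04  8.7260e-01] open 0.09194028477141997 F [ 0.01 -0.68  0.32] q7 -0.679262944899877
turn total -5.644523718710955e-06
total units [ 2.84  -1.012  0.42 ] per row [ 0.568  -0.2024  0.0839]
```

Call:
arm_command([
  [0.57,-0.2,0.1,0],
  [0.57,-0.2,0.1,0],
  [0.57,-0.2,0.1,0],
  [0.57,-0.2,0.1,0],
  [0.57,-0.2,0.1,0],
  [0,0,0,0],
  [0,0,0,0],
])

```text
t: 2.35
eef_pos: [0.5134, 0.0137, 0.3266]
eef_rot: [-3.14, 0.001, 0.876]
contact_force: [-0.7, -0.1, 0.2]
opening: 0.0921
gripper_force: 0.0
```

```bash
python3 - <<'E'
from plant import optics
from h import *
c=optics.capture('wrist');pickle.dump(c,open('w1.pkl','wb'))
cv2.imwrite('pics/w1.png',cv2.resize(c['frame'][:,:,::-1],(800,600),interpolation=cv2.INTER_CUBIC))
print(-np.array(c['R']).T@c['t'])
print(proj(c,[[.513,.014,.049],[.513,.014,.018],[.5329,.0654,.015],[.4927,-.0372,.015]])*800/560)
E
python3 p.py .513 .014 .214 50 10
```

```text
[0.55629337 0.06569951 0.30628313]
[[393.16244987 304.3217401 ]
 [393.18430953 291.8514218 ]
 [364.19166404 207.20548227]
 [419.1561118  367.65873667]]
t 2.4 [0.5133 0.0124 0.3266] [-3.1409e+00  1.1000e-03  8.7350e-01] open 0.09197246006483283 F [0.02 0.1  0.4 ] q7 -0.9500859770298423
turn total 0.00012720594214625392
total units [ 0.026 -0.031  2.816] per row [ 0.0026 -0.0031  0.2816]
```

View pics/w1.png

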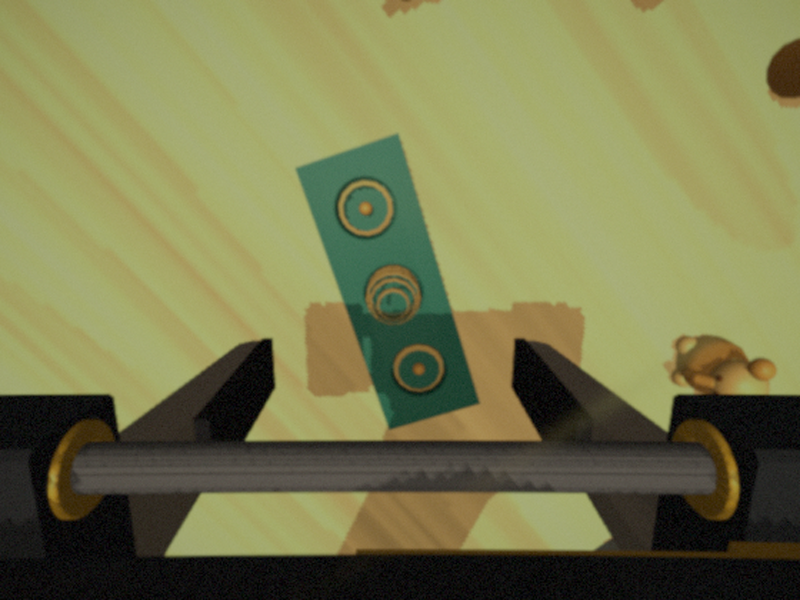

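The prediction agrees with the picture: beehive at (391,303) and discs at (365,208) and (418,368), all within 2 px. I'll descend and grip.

Call:
arm_command([
  [0,0,0.35,0],
  [0,0,0.35,0],
  [0,0,0.35,0],
  [0,0,0.35,0],
  [0,0,0.35,0],
  [0,0,0.35,0],
  [0,0,0.35,0],
  [0,0,0.25,0],
  [0,0,0.1,0],
  [0,0,0,0],
])

```text
t: 3.23
eef_pos: [0.5131, 0.0117, 0.2144]
eef_rot: [-3.141, 0.001, 0.872]
contact_force: [-0.2, 0.5, 0.4]
opening: 0.0919
gripper_force: 0.0
```

Call:
arm_command([
  [0,0,0,0],
  [0,0,0,0],
  [0,0,0,0],
  [0,0,0,0],
  [0,0,0,0],
  [0,0,0,0],
  [0,0,0,0],
  [0,0,0,0],
  [0,0,0,0],
  [0,0,0,0],
], jaw=1, newtons=12)

```text
t: 4.07
eef_pos: [0.5135, 0.0126, 0.2151]
eef_rot: [-3.142, 0.0, 0.873]
contact_force: [-0.1, -0.4, 0.1]
opening: 0.032
gripper_force: 12.0
```

Call:
arm_command([
  [0,0,-0.1,0],
  [0,0,-0.15,0],
  [0,0,-0.2,0],
  [0,0,-0.3,0],
  [0,0,-0.4,0],
  [0,0,-0.4,0],
  [0,0,-0.4,0],
  [0,0,-0.4,0],
  [0,0,-0.3,0],
])

```text
t: 4.82
eef_pos: [0.5137, 0.0126, 0.3237]
eef_rot: [3.14, -0.002, 0.873]
contact_force: [0.2, -1.3, -0.4]
opening: 0.032
gripper_force: 12.0
```

```bash
python3 p.py .509 -.322 .31 50 18
```

```text
t 4.8167 [0.5137 0.0126 0.3237] [ 3.1396e+00 -1.5000e-03  8.7290e-01] open 0.03198097093463032 F [ 0.22 -1.3  -0.42] q7 -0.9553907042387105
turn total 3.5002629311034146e-05
total units [-6.484  5.288  0.341] per row [-0.3602  0.2938  0.019 ]
```

Call:
arm_command([
  [-0.2,0.163,0,0],
  [-0.36,0.294,0,0],
  [-0.4,0.326,0.02,0],
  [-0.4,0.326,0.02,0],
  [-0.4,0.326,0.02,0],
  [-0.4,0.326,0.02,0],
  [-0.4,0.326,0.02,0],
  [-0.4,0.326,0.02,0],
  [-0.4,0.326,0.02,0],
  [-0.4,0.326,0.02,0],
  [-0.4,0.326,0.02,0],
  [-0.4,0.326,0.02,0],
  [-0.4,0.326,0.02,0],
  [-0.4,0.326,0.02,0],
  [-0.4,0.326,0.02,0],
  [-0.4,0.326,0.02,0],
  [-0.3,0.245,0.02,0],
  [-0.02,0.016,0,0],
  [0,0,0,0],
])

```text
t: 6.4
eef_pos: [0.5082, -0.3226, 0.3087]
eef_rot: [-3.141, 0.0, 0.871]
contact_force: [0.7, 0.1, -0.8]
opening: 0.0323
gripper_force: 12.0
```

```bash
python3 - <<'E'
from plant import optics
from h import *
ims=[]
for n in('wrist','top'):
    c=optics.capture(n);pickle.dump(c,open(n+'2.pkl','wb')); ims.append(c['frame'])
cv2.imwrite('pics/w2.png',cv2.resize(ims[0][:,:,::-1],(800,600),interpolation=cv2.INTER_CUBIC))
c=ld('wrist2')
a=np.arange(0,360,30)*np.pi/180;b=np.array([.509,-.322])
print('floor circle px',(proj(c,np.c_[b[0]+.078*np.cos(a),b[1]+.078*np.sin(a),0*a+.006])*800/560).round().tolist())
E
python3 p.py .509 -.322 .219 50 8
```

```text
floor circle px [[495.0, 210.0], [440.0, 169.0], [371.0, 163.0], [308.0, 193.0], [273.0, 250.0], [271.0, 314.0], [301.0, 369.0], [354.0, 402.0], [415.0, 406.0], [472.0, 382.0], [511.0, 334.0], [520.0, 271.0]]
t 6.5 [ 0.5089 -0.3205  0.309 ] [-3.1407e+00 -7.0000e-04  8.7420e-01] open 0.03205207242614361 F [ 0.31 -0.1   0.03] q7 -0.33174227470649553
turn total 0.000245824269495358
total units [-0.027  0.025  2.249] per row [-0.0033  0.0032  0.2811]
```

View pics/w2.png

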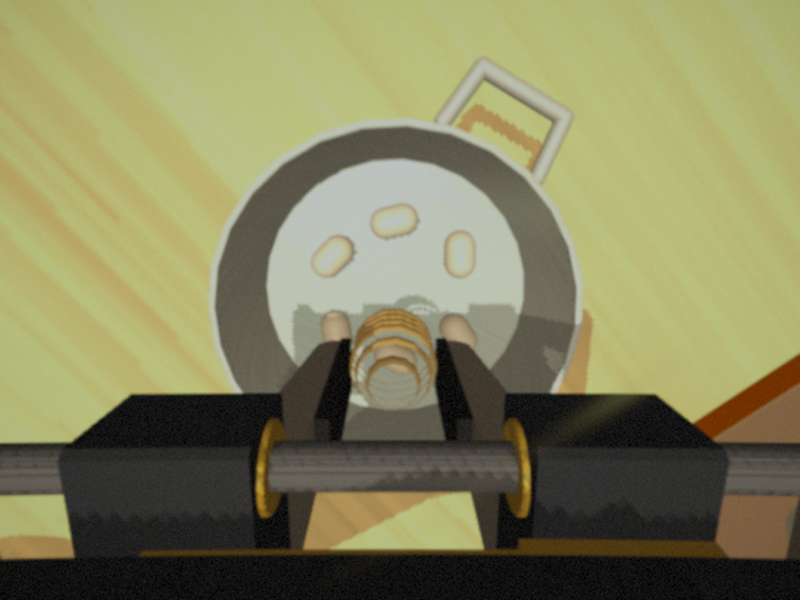

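The bowl floor is where I predicted, with its centre near (396,285). The fingers point into the gaps between the almond pairs, so I'll lower the beehive to just above the floor and release it.

Call:
arm_command([
  [0,0,0.2,0],
  [0,0,0.3,0],
  [0,0,0.3,0],
  [0,0,0.3,0],
  [0,0,0.3,0],
  [0,0,0.3,0],
  [0,0,0.25,0],
  [0,0,0.2,0],
  [0,0,0.1,0],
  [0,0,0.03,0],
  [0,0,0,0],
])

```text
t: 7.42
eef_pos: [0.5088, -0.3219, 0.2177]
eef_rot: [-3.141, 0.0, 0.873]
contact_force: [-0.7, -0.3, 0.0]
opening: 0.0318
gripper_force: 12.0
```

Call:
arm_command([
  [0,0,0,0],
  [0,0,0,0],
  [0,0,0,0],
  [0,0,0,0],
  [0,0,0,0],
  [0,0,0,0],
], jaw=0.47)

```text
t: 7.92
eef_pos: [0.5088, -0.3219, 0.2181]
eef_rot: [3.141, 0.0, 0.873]
contact_force: [0.1, 0.7, -0.3]
opening: 0.0484
gripper_force: 0.0
```

Call:
arm_command([
  [0,0,-0.1,0],
  [0,0,-0.3,0],
  [0,0,-0.5,0],
  [0,0,-0.6,0],
  [0,0,-0.6,0],
  [0,0,-0.6,0],
  [0,0,-0.6,0],
  [0,0,-0.5,0],
])

```text
t: 8.58
eef_pos: [0.5089, -0.3217, 0.373]
eef_rot: [3.139, -0.0, 0.873]
contact_force: [0.5, -0.6, 0.2]
opening: 0.0487
gripper_force: 0.0
```

```bash
python3 - <<'E'
from plant import optics
from h import *
c=optics.capture('wrist');pickle.dump(c,open('w3.pkl','wb'))
cv2.imwrite('pics/w3.png',cv2.resize(c['frame'][:,:,::-1],(800,600),interpolation=cv2.INTER_CUBIC))
b=np.array([.509,-.322])
a=.35+np.array([0,90,180,270])*np.pi/180
print((proj(c,[[*b,.049]]+[[b[0]+.03*np.cos(k),b[1]+.03*np.sin(k),.006] for k in a]+[[b[0]+.122*np.cos(.35),b[1]+.122*np.sin(.35),.06]])*800/560).round())
E
python3 p.py .513 .3415 .36 50 20
```

```text
[[393. 287.]
 [413. 240.]
 [357. 255.]
 [373. 308.]
 [427. 294.]
 [497. 114.]]
t 8.6333 [ 0.51   -0.3221  0.3769] [ 3.1328e+00 -1.2000e-03  8.7290e-01] open 0.048441992983523474 F [ 1.15 -0.5   2.01] q7 -0.30886260481561434
turn total 4.2680610581974003e-05
total units [ 12.758 -10.606   0.423] per row [ 0.6379 -0.5303  0.0212]
```

View pics/w3.png

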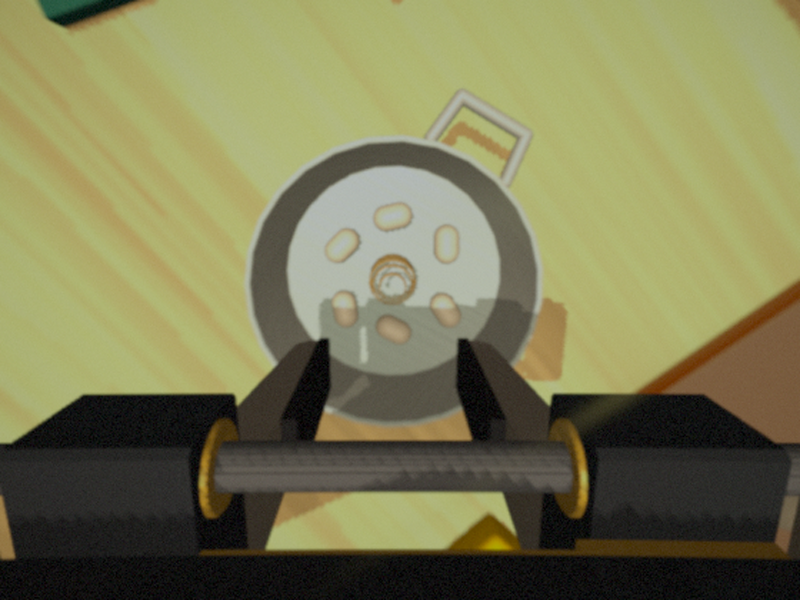

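The beehive stands in the middle of the ring at (393,282), the almonds haven't moved, and the handle midpoint is as predicted. Next, the pestle.

Call:
arm_command([
  [0.4,-0.332,0,0],
  [0.64,-0.532,0,0],
  [0.64,-0.532,0,0],
  [0.64,-0.532,0,0],
  [0.64,-0.532,0,0],
  [0.64,-0.532,0,0],
  [0.64,-0.532,0,0],
  [0.64,-0.532,0,0],
  [0.64,-0.532,0,0],
  [0.64,-0.532,0,0],
  [0.64,-0.532,0,0],
  [0.64,-0.532,0,0],
  [0.64,-0.532,0,0],
  [0.64,-0.532,0,0],
  [0.64,-0.532,0,0],
  [0.64,-0.532,0,0],
  [0.64,-0.532,0,0],
  [0.64,-0.532,0,0],
  [0.5,-0.415,0,0],
  [0,0,0,0],
], jaw=0)

```text
t: 10.3
eef_pos: [0.5097, 0.2969, 0.3709]
eef_rot: [-3.139, -0.004, 0.881]
contact_force: [-0.0, 0.6, -0.2]
opening: 0.0919
gripper_force: 0.0
```

```bash
python3 - <<'E'
from plant import optics
from h import *
c=optics.capture('wrist');pickle.dump(c,open('w4.pkl','wb'))
cv2.imwrite('pics/w4.png',cv2.resize(c['frame'][:,:,::-1],(800,600),interpolation=cv2.INTER_CUBIC))
print((proj(c,[[.513,.3415,.156],[.513,.3415,.008],[.502,.337,.008]])*800/560).round())
E
python3 p.py .513 .3415 .297 50 8
```

```text
[[333. 260.]
 [359. 228.]
 [351. 242.]]
t 10.35 [0.5104 0.294  0.3705] [-3.1406e+00 -1.6000e-03  8.7820e-01] open 0.09190994321724874 F [ 0.24 -0.85  0.68] q7 -1.481746984621029
turn total 0.0008833515219374412
total units [ 0.951 -0.713  1.838] per row [ 0.1189 -0.0891  0.2297]
```

View pics/w4.png

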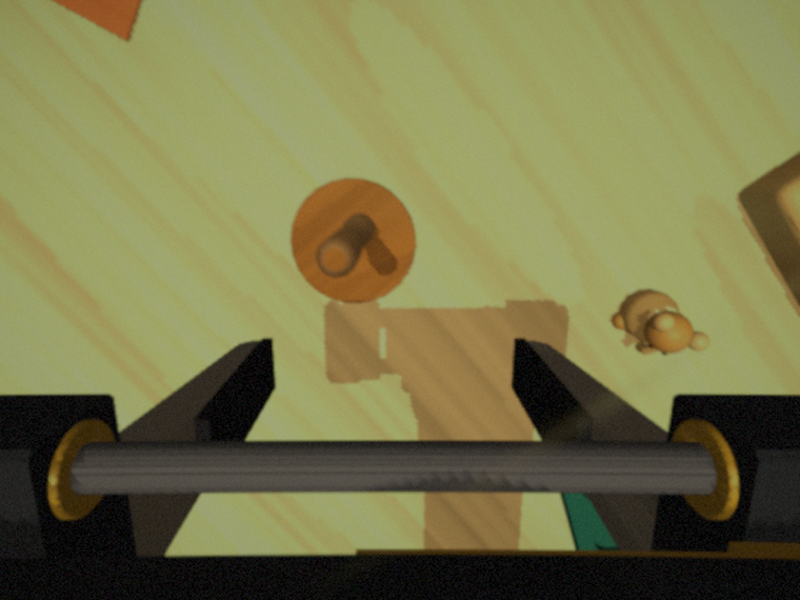

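Pestle top at (334,259) and coaster centre at (354,240), both as predicted. I'll move over the pestle, then down.

Call:
arm_command([
  [0.25,-0.2,0,0],
  [0.25,-0.2,0,0],
  [0.25,-0.18,0,0],
  [0.2,-0.13,0,0],
  [0,0,0,0],
  [0,0,0,0],
])

```text
t: 10.85
eef_pos: [0.5142, 0.3387, 0.3697]
eef_rot: [-3.141, 0.0, 0.874]
contact_force: [0.2, 0.1, -0.4]
opening: 0.0919
gripper_force: 0.0
```

```bash
python3 p.py .513 .3415 .297 50 8
```

```text
t 10.85 [0.5142 0.3387 0.3697] [-3.1415e+00  3.0000e-04  8.7360e-01] open 0.09189158936052384 F [ 0.24  0.11 -0.38] q7 -1.5514621322991033
turn total 0.00015480462452143528
total units [ 0.035 -0.067  1.818] per row [ 0.0043 -0.0084  0.2272]
```

Call:
arm_command([
  [0.03,-0.06,0.25,0],
  [0,0,0.3,0],
  [0,0,0.3,0],
  [0,0,0.3,0],
  [0,0,0.3,0],
  [0,0,0.25,0],
  [0,0,0.12,0],
  [0,0,0,0],
  [0,0,0,0],
])

```text
t: 11.6
eef_pos: [0.5132, 0.3408, 0.2968]
eef_rot: [-3.141, 0.0, 0.873]
contact_force: [0.4, -0.7, 0.2]
opening: 0.092
gripper_force: 0.0
```

Call:
arm_command([
  [0,0,0,0],
  [0,0,0,0],
  [0,0,0,0],
  [0,0,0,0],
  [0,0,0,0],
  [0,0,0,0],
  [0,0,0,0],
  [0,0,0,0],
  [0,0,0,0],
  [0,0,0,0],
  [0,0,0,0],
  [0,0,0,0],
], jaw=1, newtons=40)

```text
t: 12.6
eef_pos: [0.5131, 0.3407, 0.297]
eef_rot: [-3.142, 0.0, 0.873]
contact_force: [0.1, -0.2, -0.7]
opening: 0.0173
gripper_force: 40.0
```

```bash
python3 p.py .513 .3415 .395 50 8
```

```text
t 12.6 [0.5131 0.3407 0.297 ] [-3.1416e+00  1.0000e-04  8.7280e-01] open 0.017280245449135593 F [ 0.13 -0.23 -0.66] q7 -1.5967002282354588
turn total 2.585136647371472e-05
total units [ 0.013 -0.016 -2.45 ] per row [ 0.0016 -0.0019 -0.3062]
```

Call:
arm_command([
  [0,0,-0.1,0],
  [0,0,-0.2,0],
  [0,0,-0.35,0],
  [0,0,-0.4,0],
  [0,0,-0.45,0],
  [0,0,-0.45,0],
  [0,0,-0.35,0],
  [0,0,-0.15,0],
  [0,0,0,0],
])

```text
t: 13.35
eef_pos: [0.5134, 0.3411, 0.3978]
eef_rot: [3.14, -0.004, 0.873]
contact_force: [1.3, -0.1, -0.3]
opening: 0.0171
gripper_force: 40.0
```

```bash
python3 p.py .5372 -.3117 .395 50 20
```

```text
t 13.35 [0.5134 0.3411 0.3978] [ 3.1402 -0.004   0.8728] open 0.017149491150903407 F [ 1.29 -0.13 -0.25] q7 -1.5432111537380793
turn total 2.856577234970383e-05
total units [-12.119  10.947   0.069] per row [-0.6059  0.5474  0.0035]
```

Call:
arm_command([
  [-0.1,0.09,0,0],
  [-0.2,0.18,0,0],
  [-0.3,0.27,0,0],
  [-0.4,0.36,0,0],
  [-0.45,0.406,0,0],
  [-0.45,0.406,0,0],
  [-0.45,0.406,0,0],
  [-0.45,0.406,0,0],
  [-0.45,0.406,0,0],
  [-0.45,0.406,0,0],
  [-0.45,0.406,0,0],
  [-0.45,0.406,0,0],
  [-0.45,0.406,0,0],
  [-0.45,0.406,0,0],
  [-0.45,0.406,0,0],
  [-0.45,0.406,0,0],
  [-0.45,0.406,0,0],
  [-0.45,0.406,0,0],
  [-0.45,0.406,0,0],
  [-0.45,0.406,0,0],
])

```text
t: 15.02
eef_pos: [0.528, -0.1029, 0.394]
eef_rot: [-3.14, 0.001, 0.872]
contact_force: [-0.2, 0.1, -0.8]
opening: 0.0171
gripper_force: 40.0
```

Call:
arm_command([
  [-0.45,0.406,0,0],
  [-0.45,0.406,0,0],
  [-0.45,0.406,0,0],
  [-0.45,0.406,0,0],
  [-0.45,0.406,0,0],
  [-0.45,0.406,0,0],
  [-0.45,0.406,0,0],
  [-0.35,0.316,0,0],
  [-0.25,0.226,0,0],
  [-0.1,0.09,0,0],
  [0,0,0,0],
  [0,0,0,0],
  [0,0,0,0],
])

```text
t: 16.1
eef_pos: [0.5367, -0.3065, 0.3949]
eef_rot: [-3.141, -0.001, 0.875]
contact_force: [-0.5, -0.2, -0.6]
opening: 0.0171
gripper_force: 40.0
```

```bash
python3 - <<'E'
from plant import optics,env
from h import *
c=optics.capture('wrist');pickle.dump(c,open('w5.pkl','wb'))
cv2.imwrite('pics/w5.png',cv2.resize(c['frame'][:,:,::-1],(800,600),interpolation=cv2.INTER_CUBIC))
print((proj(c,[[.5372,-.3117,.012],[.5372,-.3117,.106],[.509,-.322,.049]])*800/560).round())
E
python3 p.py .5372 -.3117 .301 50 8
```

```text
[[398. 275.]
 [400. 306.]
 [378. 321.]]
t 16.15 [ 0.5368 -0.3064  0.3951] [-3.1411e+00 -5.0000e-04  8.7510e-01] open 0.016874572877161126 F [-0.27  0.27 -0.58] q7 -0.34364146448477906
turn total 0.00037970478143343664
total units [-0.095  0.092  2.353] per row [-0.0119  0.0115  0.2941]
```

View pics/w5.png

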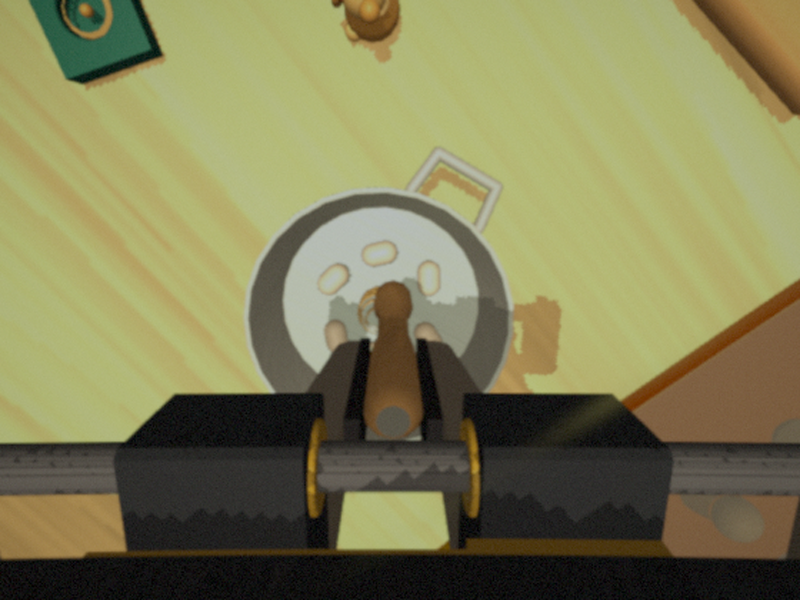

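The pestle hangs upright with its foot at about (393,298). The entry spot, around (398,275), lies between the two handle-side almonds. I'll aim a little clear of the left one.

```bash
python3 - <<'E'
from h import *
c=ld('w5')
a=np.linspace(0,6.28,60);P=proj(c,np.vstack([np.c_[.5368+.011*np.cos(a),-.3064+.011*np.sin(a),0*a+z] for z in(.106,.128)]))*800/560
print('expected foot extents',P.min(0),P.max(0))
E
python3 p.py .5389 -.3164 .300 50 8
```

```text
expected foot extents [373.72689138 281.49064494] [414.1128931  328.85320608]
t 16.15 [ 0.5368 -0.3064  0.3951] [-3.1411e+00 -5.0000e-04  8.7510e-01] open 0.016874572877161126 F [-0.27  0.27 -0.58] q7 -0.34364146448477906
turn total 0.00037970478143343664
total units [-0.157  0.2    2.378] per row [-0.0197  0.025   0.2972]
```

Call:
arm_command([
  [-0.1,0.12,0,0],
  [-0.06,0.08,0.1,0],
  [0,0,0.25,0],
  [0,0,0.35,0],
  [0,0,0.35,0],
  [0,0,0.35,0],
  [0,0,0.3,0],
  [0,0,0.25,0],
  [0,0,0.2,0],
  [0,0,0.15,0],
  [0,0,0.08,0],
  [0,0,0,0],
  [0,0,0,0],
])

```text
t: 17.23
eef_pos: [0.5387, -0.3181, 0.3002]
eef_rot: [3.141, -0.0, 0.873]
contact_force: [0.8, 0.4, -0.8]
opening: 0.0169
gripper_force: 40.0
```

```bash
cat > s.py <<'E'
# stir rows: s.py n_rows radius_start radius_end a0 a1(deg) ; circle in bowl frame, from current pose
import sys,numpy as np
from plant import env
n,r0,r1,a0,a1=map(float,sys.argv[1:6]);n=int(n)
o=env.get_obs();p=np.array(o['eef_pos']);yaw=np.radians(50);b=np.array([.509,-.322]);f=.349
d=p[:2]-b;bf=[d[0]*np.cos(f)+d[1]*np.sin(f),-d[0]*np.sin(f)+d[1]*np.cos(f)]
print('t',o['t'],'bowl frame',np.round(bf,4),'z',p[2],'rot',o['eef_rot'],'F',o['contact_force'])
A=np.radians(np.linspace(a0,a1,n+1))[1:]+f;r=np.linspace(r0,r1,n+1)[1:]
W=np.vstack([p[:2],np.c_[b[0]+r*np.cos(A),b[1]+r*np.sin(A)]]);D=np.diff(W,axis=0)
T=np.c_[D[:,0]*np.cos(yaw)+D[:,1]*np.sin(yaw),D[:,0]*np.sin(yaw)-D[:,1]*np.cos(yaw)]/.04
print([[*map(float,x.round(2))] for x in T])
E
python3 s.py 20 .030 .031 0 120
```

```text
t 17.2333 bowl frame [ 0.0292 -0.0065] z 0.30015145942639876 rot [ 3.14105622e+00 -9.18906031e-05  8.72877416e-01] F [ 0.84822808  0.36084686 -0.83410805]
[[0.13, -0.2], [0.03, -0.07], [0.02, -0.08], [0.01, -0.08], [0.01, -0.08], [-0.0, -0.08], [-0.01, -0.08], [-0.02, -0.08], [-0.03, -0.07], [-0.04, -0.07], [-0.04, -0.07], [-0.05, -0.06], [-0.06, -0.06], [-0.06, -0.05], [-0.07, -0.04], [-0.07, -0.04], [-0.07, -0.03], [-0.08, -0.02], [-0.08, -0.01], [-0.08, -0.01]]
```

Call:
arm_command([
  [0.06,-0.1,0,0],
  [0.05,-0.1,0,0],
  [0.04,-0.08,0,0],
  [0.02,-0.08,0,0],
  [0.01,-0.08,0,0],
  [0.01,-0.08,0,0],
  [0,-0.08,0,0],
  [-0.01,-0.08,0,0],
  [-0.02,-0.08,0,0],
  [-0.03,-0.07,0,0],
  [-0.04,-0.07,0,0],
  [-0.04,-0.07,0,0],
  [-0.05,-0.06,0,0],
  [-0.06,-0.06,0,0],
  [-0.06,-0.05,0,0],
  [-0.07,-0.04,0,0],
  [-0.07,-0.04,0,0],
  [-0.07,-0.03,0,0],
  [-0.08,-0.02,0,0],
  [-0.08,-0.01,0,0],
])

```text
t: 18.9
eef_pos: [0.4865, -0.3003, 0.2999]
eef_rot: [3.142, 0.0, 0.873]
contact_force: [-0.4, 0.4, -1.2]
opening: 0.0175
gripper_force: 40.0
```

```bash
python3 s.py 20 .031 .031 117 240
```

```text
t 18.9 bowl frame [-0.0138  0.0281] z 0.29990350065974347 rot [3.14156770e+00 6.15262315e-05 8.72898133e-01] F [-0.38228415  0.43763066 -1.20093608]
[[-0.1, 0.01], [-0.08, 0.01], [-0.08, 0.02], [-0.08, 0.03], [-0.08, 0.03], [-0.07, 0.04], [-0.07, 0.05], [-0.06, 0.06], [-0.05, 0.06], [-0.05, 0.07], [-0.04, 0.07], [-0.03, 0.08], [-0.02, 0.08], [-0.01, 0.08], [-0.01, 0.08], [0.0, 0.08], [0.01, 0.08], [0.02, 0.08], [0.03, 0.08], [0.04, 0.07]]
```

Call:
arm_command([
  [-0.1,0.01,0,0],
  [-0.08,0.01,0,0],
  [-0.08,0.02,0,0],
  [-0.08,0.03,0,0],
  [-0.08,0.03,0,0],
  [-0.07,0.04,0,0],
  [-0.07,0.05,0,0],
  [-0.06,0.06,0,0],
  [-0.05,0.06,0,0],
  [-0.05,0.07,0,0],
  [-0.04,0.07,0,0],
  [-0.03,0.08,0,0],
  [-0.02,0.08,0,0],
  [-0.01,0.08,0,0],
  [-0.01,0.08,0,0],
  [0,0.08,0,0],
  [0.01,0.08,0,0],
  [0.02,0.08,0,0],
  [0.03,0.08,0,0],
  [0.04,0.07,0,0],
])

```text
t: 20.57
eef_pos: [0.5039, -0.3525, 0.2999]
eef_rot: [3.141, 0.0, 0.873]
contact_force: [-0.4, -0.7, -0.3]
opening: 0.0173
gripper_force: 40.0
```

```bash
python3 s.py 20 .032 .032 240 360
```

```text
t 20.5667 bowl frame [-0.0153 -0.0269] z 0.2998809303570191 rot [3.14148861e+00 4.20906352e-05 8.72873459e-01] F [-0.44715464 -0.68437335 -0.27731898]
[[0.02, 0.08], [0.05, 0.07], [0.06, 0.06], [0.07, 0.05], [0.07, 0.05], [0.07, 0.04], [0.08, 0.03], [0.08, 0.02], [0.08, 0.01], [0.08, 0.0], [0.08, -0.0], [0.08, -0.01], [0.08, -0.02], [0.08, -0.03], [0.07, -0.04], [0.07, -0.05], [0.07, -0.05], [0.06, -0.06], [0.05, -0.07], [0.05, -0.07]]
```

Call:
arm_command([
  [0.02,0.08,0,0],
  [0.05,0.07,0,0],
  [0.06,0.06,0,0],
  [0.07,0.05,0,0],
  [0.07,0.05,0,0],
  [0.07,0.04,0,0],
  [0.08,0.03,0,0],
  [0.08,0.02,0,0],
  [0.08,0.01,0,0],
  [0.08,0,0,0],
  [0.08,0,0,0],
  [0.08,-0.01,0,0],
  [0.08,-0.02,0,0],
  [0.08,-0.03,0,0],
  [0.07,-0.04,0,0],
  [0.07,-0.05,0,0],
  [0.07,-0.05,0,0],
  [0.06,-0.06,0,0],
  [0.05,-0.07,0,0],
  [0.05,-0.07,0,0],
])

```text
t: 22.23
eef_pos: [0.5384, -0.3109, 0.2999]
eef_rot: [-3.142, 0.0, 0.873]
contact_force: [-0.2, -0.1, 0.1]
opening: 0.0174
gripper_force: 40.0
```

```bash
python3 - <<'E'
from plant import optics
from h import *
c=optics.capture('top');w=optics.capture('wrist')
f=lambda i:cv2.resize(i[:,:,::-1],(400,300),interpolation=cv2.INTER_CUBIC)
a=np.vstack([np.hstack([f(c['frame'][196:296,375:508]),f(w['frame'][100:310,140:420])])]);cv2.imwrite('pics/st.png',a)
E
python3 s.py 20 .032 .033 0 120
```

```text
t 22.3333 bowl frame [0.0316 0.0007] z 0.29989381072188476 rot [-3.14122918e+00 -5.17481253e-05  8.73630733e-01] F [ 0.03239344  0.32490878 -1.07114076]
[[0.04, -0.05], [0.03, -0.08], [0.02, -0.08], [0.01, -0.08], [0.01, -0.08], [-0.0, -0.08], [-0.01, -0.08], [-0.02, -0.08], [-0.03, -0.08], [-0.04, -0.08], [-0.05, -0.07], [-0.05, -0.07], [-0.06, -0.06], [-0.07, -0.05], [-0.07, -0.05], [-0.08, -0.04], [-0.08, -0.03], [-0.08, -0.02], [-0.08, -0.01], [-0.09, -0.01]]
```

View pics/st.png

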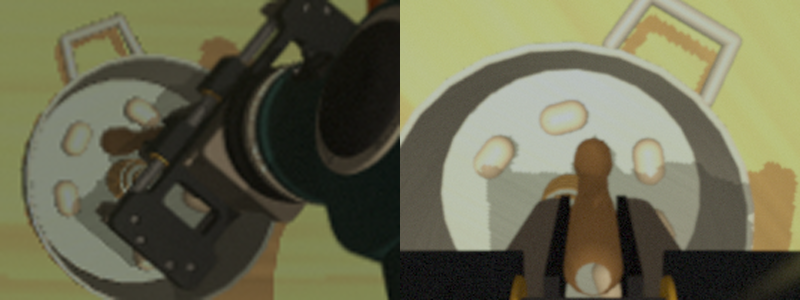

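The beehive still stands, and the almonds have been pushed outward by about 8 mm, which isn't enough. I'll widen the second round to about 38 mm radius so they clear 10 mm.

```bash
python3 s.py 20 .035 .038 0 110
```

```text
t 22.3333 bowl frame [0.0316 0.0007] z 0.29989381072188476 rot [-3.14122918e+00 -5.17481253e-05  8.73630733e-01] F [ 0.03239344  0.32490878 -1.07114076]
[[0.11, -0.01], [0.03, -0.08], [0.03, -0.08], [0.02, -0.08], [0.01, -0.08], [0.0, -0.09], [-0.0, -0.09], [-0.01, -0.09], [-0.02, -0.08], [-0.03, -0.08], [-0.04, -0.08], [-0.05, -0.08], [-0.05, -0.07], [-0.06, -0.07], [-0.07, -0.06], [-0.07, -0.05], [-0.08, -0.05], [-0.08, -0.04], [-0.08, -0.03], [-0.09, -0.02]]
```

Call:
arm_command([
  [0.11,-0.01,0,0],
  [0.03,-0.08,0,0],
  [0.03,-0.08,0,0],
  [0.02,-0.08,0,0],
  [0.01,-0.08,0,0],
  [0,-0.09,0,0],
  [0,-0.09,0,0],
  [-0.01,-0.09,0,0],
  [-0.02,-0.08,0,0],
  [-0.03,-0.08,0,0],
  [-0.04,-0.08,0,0],
  [-0.05,-0.08,0,0],
  [-0.05,-0.07,0,0],
  [-0.06,-0.07,0,0],
  [-0.07,-0.06,0,0],
  [-0.07,-0.05,0,0],
  [-0.08,-0.05,0,0],
  [-0.08,-0.04,0,0],
  [-0.08,-0.03,0,0],
  [-0.09,-0.02,0,0],
])

```text
t: 24.0
eef_pos: [0.4844, -0.294, 0.2999]
eef_rot: [3.142, 0.0, 0.873]
contact_force: [0.5, -0.1, -0.8]
opening: 0.0173
gripper_force: 40.0
```

```bash
python3 s.py 20 .038 .038 108 220
```

```text
t 24.0 bowl frame [-0.0135  0.0347] z 0.2998970278622933 rot [3.14153549e+00 4.75394499e-05 8.72818265e-01] F [ 0.49275799 -0.06380444 -0.83308807]
[[-0.04, -0.02], [-0.09, -0.01], [-0.09, 0.0], [-0.09, 0.01], [-0.09, 0.02], [-0.09, 0.03], [-0.08, 0.04], [-0.08, 0.05], [-0.08, 0.05], [-0.07, 0.06], [-0.06, 0.07], [-0.06, 0.07], [-0.05, 0.08], [-0.04, 0.08], [-0.03, 0.09], [-0.02, 0.09], [-0.02, 0.09], [-0.01, 0.09], [0.0, 0.09], [0.01, 0.09]]
```

Call:
arm_command([
  [-0.04,-0.02,0,0],
  [-0.09,-0.01,0,0],
  [-0.09,0,0,0],
  [-0.09,0.01,0,0],
  [-0.09,0.02,0,0],
  [-0.09,0.03,0,0],
  [-0.08,0.04,0,0],
  [-0.08,0.05,0,0],
  [-0.08,0.05,0,0],
  [-0.07,0.06,0,0],
  [-0.06,0.07,0,0],
  [-0.06,0.07,0,0],
  [-0.05,0.08,0,0],
  [-0.04,0.08,0,0],
  [-0.03,0.09,0,0],
  [-0.02,0.09,0,0],
  [-0.02,0.09,0,0],
  [-0.01,0.09,0,0],
  [0,0.09,0,0],
  [0.01,0.09,0,0],
])

```text
t: 25.67
eef_pos: [0.4901, -0.3546, 0.2998]
eef_rot: [-3.142, 0.0, 0.873]
contact_force: [-0.3, -0.3, -1.0]
opening: 0.0171
gripper_force: 40.0
```

```bash
python3 s.py 20 .038 .038 220 325
```

```text
t 25.6667 bowl frame [-0.029  -0.0242] z 0.29983213354089927 rot [-3.14155745e+00  2.73657429e-05  8.72829603e-01] F [-0.25102837 -0.27291234 -1.01214889]
[[0.01, 0.09], [0.03, 0.08], [0.03, 0.08], [0.04, 0.08], [0.05, 0.07], [0.05, 0.07], [0.06, 0.06], [0.07, 0.06], [0.07, 0.05], [0.08, 0.04], [0.08, 0.04], [0.08, 0.03], [0.08, 0.02], [0.09, 0.01], [0.09, 0.01], [0.09, -0.0], [0.09, -0.01], [0.09, -0.02], [0.08, -0.03], [0.08, -0.03]]
```

Call:
arm_command([
  [0.01,0.09,0,0],
  [0.03,0.08,0,0],
  [0.03,0.08,0,0],
  [0.04,0.08,0,0],
  [0.05,0.07,0,0],
  [0.05,0.07,0,0],
  [0.06,0.06,0,0],
  [0.07,0.06,0,0],
  [0.07,0.05,0,0],
  [0.08,0.04,0,0],
  [0.08,0.04,0,0],
  [0.08,0.03,0,0],
  [0.08,0.02,0,0],
  [0.09,0.01,0,0],
  [0.09,0.01,0,0],
  [0.09,0,0,0],
  [0.09,-0.01,0,0],
  [0.09,-0.02,0,0],
  [0.08,-0.03,0,0],
  [0.08,-0.03,0,0],
])

```text
t: 27.33
eef_pos: [0.5457, -0.331, 0.2999]
eef_rot: [-3.141, 0.0, 0.873]
contact_force: [0.3, 1.0, -0.4]
opening: 0.0173
gripper_force: 40.0
```

```bash
python3 s.py 9 .038 .036 325 370
```

```text
t 27.3333 bowl frame [ 0.0314 -0.021 ] z 0.2998552876675843 rot [-3.14149166e+00  8.08868819e-05  8.72865150e-01] F [ 0.2858332   0.976415   -0.41473359]
[[0.05, -0.03], [0.07, -0.05], [0.06, -0.05], [0.06, -0.06], [0.05, -0.06], [0.04, -0.07], [0.04, -0.07], [0.03, -0.07], [0.03, -0.07]]
```

Call:
arm_command([
  [0.05,-0.03,0,0],
  [0.07,-0.05,0,0],
  [0.06,-0.05,0,0],
  [0.06,-0.06,0,0],
  [0.05,-0.06,0,0],
  [0.04,-0.07,0,0],
  [0.04,-0.07,0,0],
  [0,0,0,0],
  [0,0,0,0],
])

```text
t: 28.08
eef_pos: [0.5432, -0.3098, 0.3]
eef_rot: [3.142, 0.0, 0.873]
contact_force: [-0.1, -0.4, -0.9]
opening: 0.0173
gripper_force: 40.0
```

Call:
arm_command([
  [0,0,-0.1,0],
  [0,0,-0.2,0],
  [0,0,-0.35,0],
  [0,0,-0.4,0],
  [0,0,-0.45,0],
  [0,0,-0.45,0],
  [0,0,-0.35,0],
  [0,0,-0.15,0],
  [0,0,0,0],
])

```text
t: 28.83
eef_pos: [0.5436, -0.3102, 0.4001]
eef_rot: [3.138, -0.001, 0.873]
contact_force: [0.1, -0.4, -0.2]
opening: 0.0175
gripper_force: 40.0
```

```bash
python3 p.py .505 .339 .398 50 27
```

```text
t 28.8333 [ 0.5436 -0.3102  0.4001] [ 3.1378e+00 -6.0000e-04  8.7260e-01] open 0.017474984003387435 F [ 0.08 -0.44 -0.24] q7 -0.3427319357388687
turn total -1.4810369590820305e-05
total units [ 11.813 -11.172   0.054] per row [ 0.4375 -0.4138  0.002 ]
```

Call:
arm_command([
  [0.1,-0.095,0,0],
  [0.2,-0.19,0,0],
  [0.3,-0.284,0,0],
  [0.4,-0.378,0,0],
  [0.45,-0.426,0,0],
  [0.45,-0.426,0,0],
  [0.45,-0.426,0,0],
  [0.45,-0.426,0,0],
  [0.45,-0.426,0,0],
  [0.45,-0.426,0,0],
  [0.45,-0.426,0,0],
  [0.45,-0.426,0,0],
  [0.45,-0.426,0,0],
  [0.45,-0.426,0,0],
  [0.4,-0.378,0,0],
  [0.3,-0.284,0,0],
  [0.2,-0.19,0,0],
  [0.1,-0.095,0,0],
])

```text
t: 30.33
eef_pos: [0.5207, 0.0502, 0.3975]
eef_rot: [-3.14, 0.0, 0.877]
contact_force: [-0.1, -0.3, -1.1]
opening: 0.0176
gripper_force: 40.0
```

```bash
python3 - <<'E'
from plant import optics
from h import *
c=optics.capture('top');pickle.dump(c,open('top3.pkl','wb'))
f=lambda i:cv2.resize(i[196:296,375:508,::-1],(400,300),interpolation=cv2.INTER_CUBIC)
cv2.imwrite('pics/st2.png',np.hstack([f(ld('top')['frame']),f(c['frame'])]))
E
python3 p.py .505 .339 .398 50 17
```

```text
t 30.3833 [0.5209 0.0501 0.3975] [-3.1405  0.      0.8765] open 0.017453315627240184 F [ 0.21  0.95 -0.99] q7 -0.9896833480330395
turn total 0.0006058094761373092
total units [ 5.278 -4.947 -0.012] per row [ 0.3104 -0.291  -0.0007]
```

View pics/st2.png

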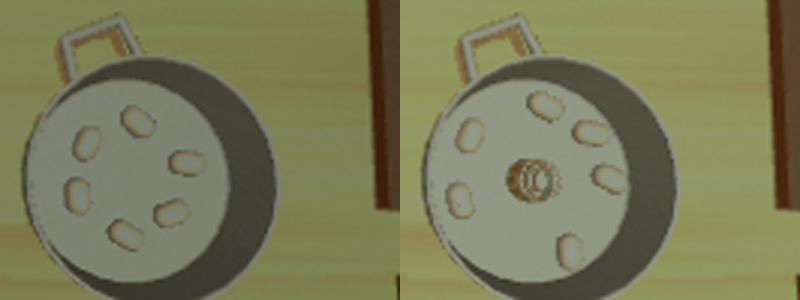

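All six almonds moved at least 13 mm, for example (138,121)→(146,106) at about 1.28 px/mm, and the beehive stands at the middle (533,180). Returning the pestle.

Call:
arm_command([
  [0.1,-0.094,0,0],
  [0.2,-0.188,0,0],
  [0.3,-0.28,0,0],
  [0.4,-0.375,0,0],
  [0.4,-0.375,0,0],
  [0.4,-0.375,0,0],
  [0.4,-0.375,0,0],
  [0.4,-0.375,0,0],
  [0.4,-0.375,0,0],
  [0.4,-0.375,0,0],
  [0.4,-0.375,0,0],
  [0.4,-0.375,0,0],
  [0.4,-0.375,0,0],
  [0.4,-0.375,0,0],
  [0.3,-0.28,0,0],
  [0.2,-0.188,0,0],
  [0.1,-0.094,0,0],
  [0,0,0,0],
  [0,0,0,0],
])

```text
t: 31.97
eef_pos: [0.5051, 0.3532, 0.3976]
eef_rot: [3.141, 0.001, 0.872]
contact_force: [1.0, -0.8, -0.7]
opening: 0.0174
gripper_force: 40.0
```

```bash
python3 p.py .505 .338 .298 50 8
```

```text
t 31.9667 [0.5051 0.3532 0.3976] [3.1412e+00 9.0000e-04 8.7190e-01] open 0.017375020236571323 F [ 1.04 -0.78 -0.7 ] q7 -1.5693509987187522
turn total -0.00012036997707688885
total units [-0.294  0.243  2.49 ] per row [-0.0367  0.0304  0.3112]
```

Call:
arm_command([
  [-0.1,0.08,0,0],
  [-0.12,0.1,0.1,0],
  [-0.07,0.06,0.25,0],
  [0,0,0.35,0],
  [0,0,0.35,0],
  [0,0,0.35,0],
  [0,0,0.35,0],
  [0,0,0.25,0],
  [0,0,0.2,0],
  [0,0,0.15,0],
  [0,0,0.1,0],
  [0,0,0.03,0],
  [0,0,0,0],
  [0,0,0,0],
])

```text
t: 33.13
eef_pos: [0.5048, 0.3391, 0.2991]
eef_rot: [3.141, -0.001, 0.873]
contact_force: [0.0, 0.0, -0.8]
opening: 0.0172
gripper_force: 40.0
```

Call:
arm_command([
  [0,0,0.02,0],
  [0,0,0.02,0],
  [0,0,0.01,0],
  [0,0,0.01,0],
  [0,0,0,0],
  [0,0,0,0],
])

```text
t: 33.63
eef_pos: [0.5048, 0.3391, 0.297]
eef_rot: [3.141, -0.001, 0.873]
contact_force: [-1.6, -1.0, 5.8]
opening: 0.0173
gripper_force: 40.0
```

Call:
arm_command([
  [0,0,-0.01,0],
  [0,0,0,0],
  [0,0,0,0],
], newtons=5)

```text
t: 33.88
eef_pos: [0.5049, 0.339, 0.2969]
eef_rot: [3.141, -0.001, 0.873]
contact_force: [-1.1, 0.0, 3.2]
opening: 0.0181
gripper_force: 5.0
```

Call:
arm_command([
  [0,0,0,0],
  [0,0,0,0],
  [0,0,0,0],
  [0,0,0,0],
  [0,0,0,0],
  [0,0,0,0],
  [0,0,0,0],
  [0,0,0,0],
  [0,0,0,0],
  [0,0,0,0],
], jaw=0)

```text
t: 34.72
eef_pos: [0.5047, 0.3389, 0.2966]
eef_rot: [-3.142, 0.0, 0.873]
contact_force: [0.2, -0.2, 0.1]
opening: 0.0823
gripper_force: 0.0
```

Call:
arm_command([
  [0,0,-0.2,0],
  [0,0,-0.4,0],
  [0,0,-0.5,0],
  [0,0,-0.5,0],
  [0,0,-0.5,0],
  [0,0,-0.4,0],
  [0,0,-0.2,0],
  [-0.4,0.4,0,0],
  [-0.5,0.5,0,0],
  [-0.5,0.5,0,0],
  [-0.5,0.5,0,0],
  [-0.4,0.4,0,0],
  [-0.2,0.2,0,0],
  [0,0,0,0],
  [0,0,0,0],
])

```text
t: 35.97
eef_pos: [0.517, 0.1985, 0.4048]
eef_rot: [-3.141, -0.001, 0.872]
contact_force: [-0.0, 0.2, 0.1]
opening: 0.0918
gripper_force: 0.0
```

```bash
python3 - <<'E'
from plant import optics
from h import *
f=lambda i:cv2.resize(i[:,:,::-1],(400,300),interpolation=cv2.INTER_CUBIC)
t=optics.capture('top')['frame'];s=optics.capture('side')['frame']
cv2.imwrite('pics/end.png',np.vstack([np.hstack([f(t[215:290,90:190]),f(t)]),np.hstack([f(s[100:190,200:320]),f(s)])]))
E
```

```text
(no output)
```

View pics/end.png

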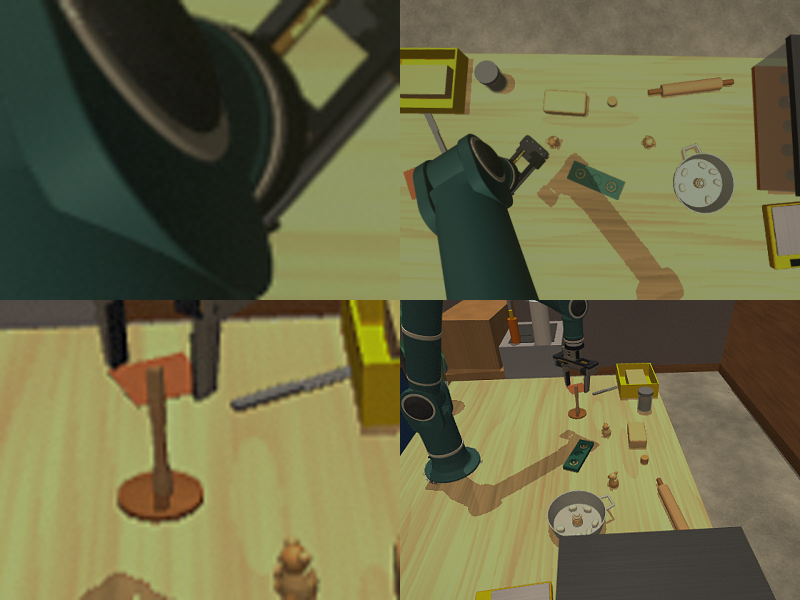

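The pestle stands upright at the coaster's centre (crop 160,495). The gripper is clear, the other pieces haven't moved, and the bowl's contents are all inside. Handing in.

```bash
python3 -c "
from plant import env
print(env.job_done())"
```

```text
the job is handed in; nothing more can be done
None
```

The job is handed in at about 36 s of the 72 s; the hand-in gave no verdict. The beehive is in the bowl, stirred two rounds anticlockwise with nothing spilled, though I widened the second round to about 7.6 cm across so every almond moved over 10 mm. The pestle is upright on its coaster, and the discs and other marzipan look untouched.

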